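# Press a label holder home behind the lip of a parts rack

### The arm

A 7-joint arm with a two-finger parallel gripper is mounted at the origin on the work surface. World frame = base frame: x ahead of the robot, y to its left, z up, the work surface at z = 0. Lengths are in mm, angles in degrees, forces in N, time in s.
With the tool pointing down it reaches from about 425 to 800 mm from the base axis. Payload 8.3 kg.
Tool frame: the origin (TCP) lies on the centre line of the jaws, within the pads' length; the fingertips stand r.tips_ahead ahead of it and the grasp point (between the pads) is the TCP (r.tips_ahead is the distance from the TCP to the fingertips, in mm); z points along the fingers, y is the line along which they close (so a half turn about z gives the same grasp; the last joint's range is limited). The gripper opens to 85 mm and grips with 20 to 120 N. Pads are 22 mm wide; open, the fingers measure 114 mm over their backs; the gripper's body (76 mm by 85 mm) begins 54 mm behind the grasp point. The pads swing forward as they close: fully open they stand 13 mm farther back than shut.
Start: joints at [-74.937, 21.967, 0.94, 78.501, -0.361, 79.538, -2.664], TCP at [199.991, 592.122, 250.279] pointing down, gripper open.
Joint ranges: [-169.22, 169.22], [-14.56, 117.87], [-87.37, 89.26], [10.42, 133.3], [-82.24, 262.24], [0.94, 117.77], [-172.7, 172.7]. Speed limits (degrees/s): [136.94, 136.94, 172.46, 172.46, 180, 180, 180].

### API

Orientations are given as [roll, pitch, yaw] about the fixed x, y, z axes, in that order (R = Rz(yaw) Ry(pitch) Rx(roll)).
In Python, from bench import r, viewer, close_job gives the robot as it stands. The module is installed in compiled form; this text tells all that it offers.
- The arm moves only by the tool move_arm, never from a script. Its argument "increments" is a list of rows, each a list of 7 numbers: the opening, from 0 (shut) to 1 (fully open), then the shift along the world's x, y, z in cm, then the turn, a rotation vector about the world's x, y, z in rad. In form: [[jaw, dx, dy, dz, ax, ay, az], ...]. A call has 1 to 20 rows; each row shifts and turns the commanded pose from where the row before left it; what a row does not reach is not made up. A row lasts 1/12 s, in which the tool goes at most 41.7 mm and 7.16 degrees, less where a joint would pass 70% of its speed; a pose out of reach is approached as far as the arm can. A call is refused whole if a number of a shift passes 4.17 or a number of a turn 0.125, either way. A call with a gripper value outside its range is refused whole. The fingers move at their own pace and stop on an object; "squeeze" is the grip in N (left out, the last holds). Time passes only in rows, so rows that do not move let the fingers close. It gives the time, the measured TCP pose, the force, the opening and the grip force at its end, in the units of the state.
- r.read_state(): the state, without advancing time (a new reading comes with each control period).
- viewer.capture(name): name is "scene" or "side" or "wrist"; returns the picture (480x640x3 uint8, red, green, blue); there is no depth.
- viewer.get_calibration(name): a dict with "intrinsics" (3x3 intrinsics, pixels), "k1" (the pictures are not rectified: a ray, as slopes to the right and down, at radius r is drawn at 1 + k1 r^2 times it, then the intrinsics apply), "camera_from_world" (4x4, takes a point from world to camera coordinates). Camera axes: x right, y down, z forward; pixel columns grow to the right and rows downward; lengths in mm; the calibration is good to about 2 mm. A picture is of the moment at which its call begins: read the wrist's pose just before it. get_calibration takes no time and is no camera call; for the wrist camera it gives the pose at the moment of the call.
- close_job(): hands the job in; it is judged then, once.
The state is a dict: "time": time; "q": joint angles; "qd": joint speeds; "joint_torque": joint torques, N m; "eef_pos": TCP position; "tcp_rot": TCP orientation; "wrist_force": force on the tool from outside, world axes, zero at the start; "torque": the same for the moment, N m; "width": finger opening in mm; "grip_force": force on a finger pad.
Only numpy, scipy, OpenCV 4.12 (cv2) and the standard library are available. Lean on these libraries where they do the work, as an engineer would, in place of code of your own. Each camera call takes 0.05 s, during which the arm holds its last target. There are 200 camera calls.

### The job

Take the orange trim lever that lies across the label slot of the blue parts rack and lay it flat in the grey tray. Then take the black label holder from its red stand, push it down behind the metal lip at the front of the rack until it is fully home on its sprung strip, without forcing it, and finish while still holding it pressed down there - do not let go, the strip would push it up again. Leave the two bins, the can and the spray bottle where they are.

Things in the scene. Friction and masses are not known exactly. Their poses are not given: they have to be found in the camera images.
- rack: Low blue steel parts rack fixed to the bench, 380 wide (its y), 100 high; flat deck (top z=100) from its x +5 to +195. A label slot runs along its y at the front, behind an aluminium lip. Origin: on the bench straight under the middle of the slot; +x points from the lip to the deck, away from the robot, z up. Only the bins and the lever stand above z=100.
- rack_slot (a point): Slot's middle at the lip's top edge (z=85), axes as the rack's. Slot: 10 wide, from the lip (inner face x=-5, 4 thick) to the rack's front wall (x=+5, top z=100); 130 long between end cheeks (y -65 to +65), which end at z=85. Above z=85 the lip flares outward at 45 degrees to x=-14, z=92.
- strip (a joint): Orange sprung strip on the bottom of the slot, value in m: 0 = up (its top at z=50), 0.008 = fully down on its hard stop (top at z=42). It yields from about 3 N and takes about 10 N to be fully down; it springs up when let go. The holder is home when its lower edge has pushed the strip down to the stop.
- holder: Black plastic label holder, 0.05 to 0.1 kg: upright plate 6 thick (its x), 90 wide (y), 110 high, white card in both faces (either may look outward), lower edge thinned to 4. Its top is a grip bar 14 thick (x) by 60 long (y), at heights 78 to 110. Origin: middle of its lower edge. It stands upright in the stand; when home its top is 152 over the bench, 52 over the deck.
- stand: Red plastic block fixed to the bench, 60 (x) by 120 (y) by 40 high, with an upright slot along its y, 9 wide by 96 long, floor at z=8, in which the holder stands (plate along the stand's y). Origin: centre of its underside.
- lever: Orange plastic trim lever lying flat, 170 long (its x), 24 wide (y), 14 thick in the middle 110 and 9 at the ends, about 0.09 kg. Origin: centre of its underside. It starts on the rack's deck, lying across the slot with one end jutting out in front of the lip; its middle lies on the deck.
- tray: Grey open tray fixed to the bench, 140 (x) by 240 (y) by 35 high, walls and floor 5 thick. Origin: centre of its underside.
- bin_left: Blue open bin with white parts, 130 by 70 by 60 high, loose on the deck's left end (rack +y). Origin: centre of its underside. Leave alone.
- bin_right: Blue open bin with brass parts, 130 by 70 by 60 high, loose on the deck's right end (rack -y). Origin: centre of its underside. Leave alone.
- can: Can with green label, 60 across, 75 high, standing on the bench in front of the rack. Origin: centre of its underside. Leave alone.
- sprayer: Grey spray bottle with black head, 76 across, 220 high, standing on the bench to the right of the rack. Origin: centre of its underside. Leave alone.
Things that resemble listed ones, but are neither listed nor needed, are in the scene too. Of the things that look like the lever, the largest one is meant. There is more than one size of the holder; the job needs the smaller.

How it is judged:
By the outcome, as a careful person would: the job done as asked, in the order asked, and still so for the second after the job is handed in, while the arm keeps its last pose, push and grip.
It also fails if it takes over 51 s, if anything falls off the work surface, if the arm or the gripper's body presses on something with over 40 N, if the wrist force passes 120 N, or if a joint passes its speed limit or range.

## Working session

There is one attempt and no reset: what is moved stays moved. The work goes in short steps, Python scripts to look and compute and a tool call to move; the robot and the scene stay as the last step left them, time stands still between calls to the robot, and variables do not carry over. Pictures are saved under pics/ and viewed, at most 10 in all, crops included, and the job is handed in when it is done.

Besides the shell and the picture viewer there is one more tool, called after "Request:" by a JSON object that holds its "fn" and its "kwargs". move_arm: Moves the arm, as the interface text tells. Its arguments: {"type":"object","properties":{"increments":{"type":"array"},"squeeze":{"type":"number"}},"required":["increments"]}

```bash
mkdir -p pics; python3 - <<'E'
from bench import r,viewer
import cv2
s=r.read_state();print({k:s[k] for k in('time','eef_pos','tcp_rot','width','wrist_force')},r.tips_ahead)
for n in("scene","side","wrist"):
    c=viewer.get_calibration(n);print(n,c)
    cv2.imwrite(f"pics/{n}0.png",viewer.capture(n)[:,:,::-1])
E
```

```text
{'time': 0.0, 'eef_pos': array([199.84673362, 591.68414455, 249.25525079]), 'tcp_rot': array([-1.79885682e+02,  2.52208474e-03,  1.61337492e+02]), 'width': 85.14384075417345, 'wrist_force': array([-0.0473184 , -0.00345573, -0.41021607])} 19.0
scene {'intrinsics': array([[581.93785334,   0.        , 314.57478138],
       [  0.        , 581.93785334, 239.98597253],
       [  0.        ,   0.        ,   1.        ]]), 'k1': -0.09627841813318325, 'camera_from_world': array([[-1.61733475e-01,  9.86833073e-01, -1.66396388e-03,
         7.37629181e+01],
       [ 8.09183603e-01,  1.31652725e-01, -5.72616326e-01,
        -3.76686656e+02],
       [-5.64857664e-01, -9.39576804e-02, -8.19821794e-01,
         1.73621597e+03],
       [ 0.00000000e+00,  0.00000000e+00,  0.00000000e+00,
         1.00000000e+00]])}
side {'intrinsics': array([[583.19955139,   0.        , 327.53347075],
       [  0.        , 583.19955139, 234.73109813],
       [  0.        ,   0.        ,   1.        ]]), 'k1': 0.039377037833559454, 'camera_from_world': array([[-8.17413877e-01, -5.75797244e-01, -1.70905778e-02,
         4.46719971e+02],
       [-3.31923928e-01,  4.95039642e-01, -8.02970895e-01,
         2.37783098e+02],
       [ 4.70808942e-01, -6.50686781e-01, -5.95773156e-01,
         1.20972885e+03],
       [ 0.00000000e+00,  0.00000000e+00,  0.00000000e+00,
         1.00000000e+00]])}
wrist {'intrinsics': array([[363.46472345,   0.        , 323.10204844],
       [  0.        , 363.46472345, 240.60211557],
       [  0.        ,   0.        ,   1.        ]]), 'k1': -0.0697564237689305, 'camera_from_world': array([[ 3.20471841e-01,  9.47254872e-01, -2.45075599e-03,
        -6.23534107e+02],
       [ 9.08142172e-01, -3.06501519e-01,  2.85192241e-01,
        -3.62923214e+01],
       [ 2.69398579e-01, -9.36217174e-02, -9.58467203e-01,
         3.79648770e+02],
       [ 0.00000000e+00,  0.00000000e+00,  0.00000000e+00,
         1.00000000e+00]])}
```

View pics/scene0.png

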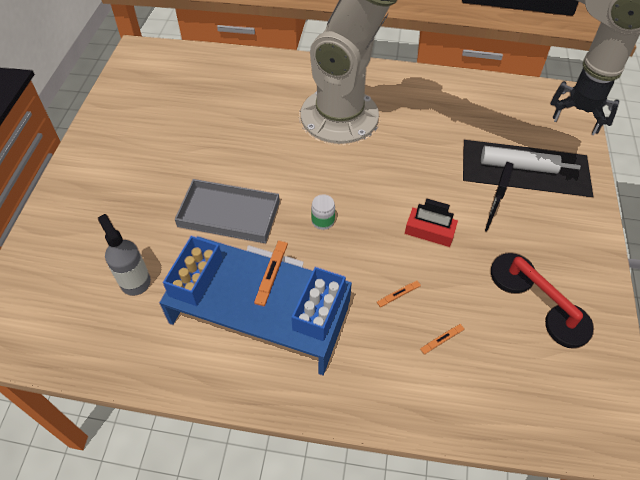

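View pics/side0.png

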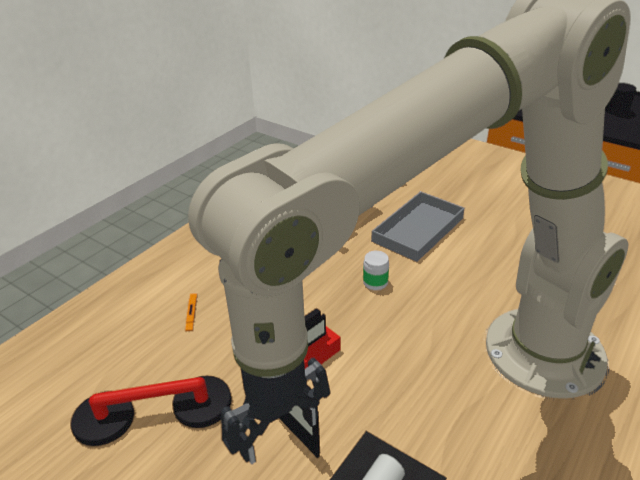

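The lever candidates are orange bars at (272,273), (399,293) and (442,339) in the scene view. The one across the rack slot at (272,273) is the largest, so it fits. The holder candidates are the one in the red stand at (433,215) and the larger black one at (500,195). The smaller one in the stand fits. The tray is at (228,210), the can at (323,211) and the sprayer at (125,260). I'll confirm with one enlarged crop.

```bash
cat > h.py <<'E'
import numpy as np,cv2
from bench import r,viewer
def ray(c,uv):
    K=c['intrinsics'];uv=np.asarray(uv,float).reshape(-1,1,2)
    d=cv2.undistortPoints(uv,K,np.array([c['k1'],0,0,0.]))[:,0]
    T=c['camera_from_world'];R=T[:3,:3]
    return -R.T@T[:3,3],np.c_[d,np.ones(len(d))]@R
def onz(c,uv,z):
    o,d=ray(c,uv);return (o+d*((z-o[2])/d[:,2])[:,None])[:,:2]
def px(c,P):
    T=c['camera_from_world'];rv=cv2.Rodrigues(T[:3,:3])[0]
    return cv2.projectPoints(np.asarray(P,float).reshape(-1,3),rv,T[:3,3],c['intrinsics'],np.array([c['k1'],0,0,0.]))[0][:,0]
def tri(c1,u1,c2,u2):
    o1,d1=ray(c1,u1);o2,d2=ray(c2,u2);A=np.c_[d1[0],-d2[0]];t=np.linalg.lstsq(A,o2-o1,rcond=None)[0]
    p,q=o1+t[0]*d1[0],o2+t[1]*d2[0];return (p+q)/2,np.linalg.norm(p-q)
def blobs(img,lo,hi,amin=60):
    h=cv2.cvtColor(img,cv2.COLOR_RGB2HSV);m=cv2.inRange(h,np.array(lo),np.array(hi))
    cs=cv2.findContours(m,cv2.RETR_EXTERNAL,cv2.CHAIN_APPROX_NONE)[0]
    return sorted([c for c in cs if cv2.contourArea(c)>amin],key=cv2.contourArea)[::-1]
E
python3 - <<'E'
from h import *
im=cv2.imread('pics/scene0.png');rgb=im[:,:,::-1].copy();c=viewer.get_calibration('scene')
def rect(name,ct,z):
    p=onz(c,ct.reshape(-1,2),z).astype(np.float32);q=cv2.minAreaRect(p);print(name,np.round(q[0],1),np.round(q[1],1),round(q[2],1),np.round(cv2.boxPoints(q)).tolist(),cv2.boundingRect(ct))
for b in blobs(rgb,(8,190,150),(16,255,255)):
    x,y,w,h=cv2.boundingRect(b)
    if 220<x<470 and 220<y<360: rect('orange',b,107)
for b in blobs(rgb,(0,190,100),(5,255,255)): rect('red',b,40)
for b in blobs(rgb,(105,150,60),(120,255,255),300): rect('blue',b,100)
crop=cv2.resize(im[130:380,150:530],None,fx=2,fy=2,interpolation=cv2.INTER_CUBIC);cv2.imwrite('pics/crop.png',crop)
E
```

```text
blue [704.5 -96.4] [406.3 234.2] 79.8 [[553.0, -276.0], [784.0, -317.0], [856.0, 83.0], [625.0, 124.0]] (160, 236, 191, 139)
```

View pics/crop.png

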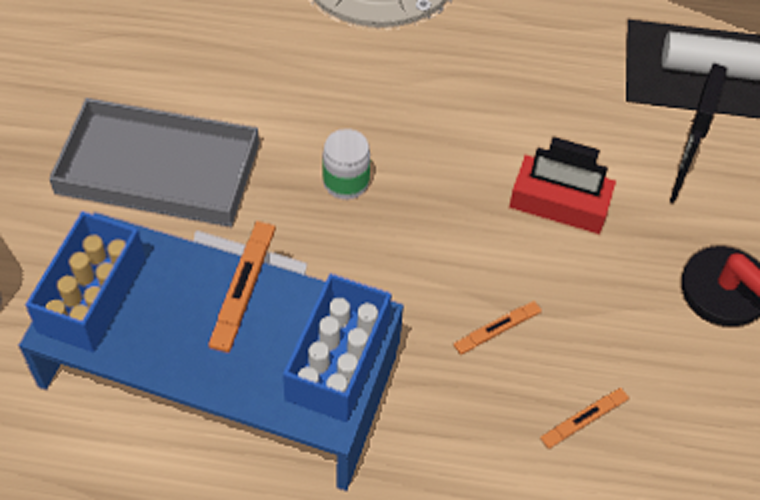

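The crop confirms the choices: the large orange lever is at crop (242,285), with its front end over the lip at (262,230). The small holder sits in the red stand at (565,180). The lip is seen from (195,237) to (305,268). Next I'll take measurements.

```bash
python3 - <<'E'
from h import *
im=cv2.imread('pics/scene0.png');rgb=im[:,:,::-1].copy();c=viewer.get_calibration('scene')
h=cv2.cvtColor(rgb,cv2.COLOR_RGB2HSV)
for n,(u,v) in dict(lev=(265,292),red=(430,233),redtop=(412,218),wood=(350,200),tray=(228,210),blue=(250,310)).items(): print(n,h[v,u])
def rect(name,ct,z):
    p=onz(c,ct.reshape(-1,2),z).astype(np.float32);q=cv2.minAreaRect(p);print(name,np.round(q[0],1),np.round(q[1],1),np.round(cv2.boxPoints(q)).tolist(),cv2.boundingRect(ct))
for b in blobs(rgb,(5,165,120),(14,255,255)):
    x,y,w,hh=cv2.boundingRect(b)
    if 220<x<470 and 220<y<360: rect('orange',b,112 if x<300 else 10)
for lo in (0,170):
  for b in blobs(rgb,(lo,150,60),(lo+4 if lo==0 else 180,255,255)): rect('red',b,40)
# manual points from crop
def o(pts): return np.array(pts)/2+[150,130]
print('lip',onz(c,o([[195,233],[305,264]]),92).round(1).tolist())
print('deck corners (rear L/R, front)',onz(c,o([[20,342],[346,457],[402,305],[92,214]]),100).round(1).tolist())
print('tray rim',onz(c,o([[85,99],[259,127],[233,224],[50,182]]),35).round(1).tolist())
print('stand top',onz(c,o([[529,156],[616,184],[603,220],[512,190]]),40).round(1).tolist())
print('bar top z118',onz(c,o([[555,138],[607,152],[601,166],[549,152]]),118).round(1).tolist())
print('bin tops',onz(c,o([[331,277],[391,298],[345,405],[285,378]]),160).round(0).tolist(),onz(c,o([[82,214],[139,236],[90,323],[28,303]]),160).round(0).tolist())
print('can top',onz(c,o([[347,145]]),75).round(0).tolist())
E
```

```text
lev [ 12 173 183]
red [  1 188 140]
redtop [  1 181 190]
wood [ 16  89 192]
tray [132  10 125]
blue [108 154 146]
orange [642.5 -66.8] [ 23.9 168.4] [[558.0, -69.0], [725.0, -88.0], [728.0, -64.0], [560.0, -45.0]] (255, 241, 33, 65)
orange [693.3 330.7] [ 16.  114.2] [[650.0, 369.0], [725.0, 282.0], [737.0, 293.0], [662.0, 379.0]] (421, 325, 43, 29)
orange [592.4 223.2] [ 15.5 115. ] [[550.0, 263.0], [623.0, 174.0], [635.0, 183.0], [562.0, 273.0]] (377, 282, 43, 25)
red [549.2 560.5] [210.5  54.8] [[456.0, 504.0], [496.0, 466.0], [642.0, 617.0], [603.0, 655.0]] (509, 257, 74, 71)
red [404.6 285.5] [118.3  87.8] [[350.0, 236.0], [436.0, 219.0], [459.0, 335.0], [373.0, 352.0]] (405, 208, 53, 39)
lip [[571.9, -138.8], [593.5, -5.2]]
deck corners (rear L/R, front) [[748.5, -293.5], [822.4, 77.6], [634.4, 111.0], [570.3, -262.4]]
tray rim [[347.5, -347.7], [358.2, -108.6], [514.3, -110.0], [488.3, -352.7]]
stand top [[353.6, 241.8], [380.4, 353.3], [438.8, 338.5], [411.1, 224.1]]
bar top z118 [[383.8, 264.4], [395.2, 327.4], [417.7, 320.8], [406.6, 258.3]]
bin tops [[648.0, 34.0], [664.0, 100.0], [794.0, 71.0], [774.0, 7.0]] [[612.0, -252.0], [630.0, -181.0], [744.0, -204.0], [732.0, -276.0]]
can top [[401.0, 14.0]]
```

Request:
{"fn": "move_arm", "kwargs": {"increments": [[1,2,-3,0.5,0,0,0],[1,2,-3,0.5,0,0,0],[1,2,-3,0.5,0,0,0],[1,2,-3,0.5,0,0,0],[1,2,-3,0.5,0,0,0],[1,2,-3,0.5,0,0,0],[1,2,-3,0.5,0,0,0],[1,2,-3,0.5,0,0,0],[1,2,-3,0.5,0,0,0],[1,2,-3,0.5,0,0,0],[1,0,0,0,0,0,0],[1,0,0,0,0,0,0]]}}

```text
time: 1.15
eef_pos: [401.5, 290.0, 300.7]
tcp_rot: [180.0, 0.0, 161.0]
wrist_force: [-0.1, 1.2, -0.4]
width: 85.7
grip_force: 0.0
```

```bash
python3 - <<'E'
from h import *
import pickle
c=viewer.get_calibration('wrist');im=viewer.capture('wrist');pickle.dump((c,im),open('w1.pkl','wb'));cv2.imwrite('pics/w1.png',im[:,:,::-1])
E
```

Request:
{"fn": "move_arm", "kwargs": {"increments": [[1,2,-3,0,0,0,0],[1,2,-3,0,0,0,0],[1,2,-3,0,0,0,0.05],[1,2,-3,0,0,0,0.05],[1,2,-3,0,0,0,0.05],[1,2,-3,0,0,0,0.05],[1,2,-3,0,0,0,0.01],[1,2,-3,0,0,0,0],[1,2,-3,0,0,0,0],[1,2,-3,0,0,0,0],[1,2,-3,0,0,0,0],[1,1,-2.7,0,0,0,0],[1,0,0,0,0,0,0],[1,0,0,0,0,0,0]]}}

```text
time: 2.37
eef_pos: [630.2, -65.2, 298.9]
tcp_rot: [-180.0, -0.1, 173.3]
wrist_force: [-0.9, 0.3, 0.4]
width: 85.4
grip_force: 0.0
```

```bash
python3 - <<'E'
from h import *
import pickle
c=viewer.get_calibration('wrist');im=viewer.capture('wrist');pickle.dump((c,im),open('w2.pkl','wb'))
a=cv2.imread('pics/w1.png');b=im[:,:,::-1]
cv2.imwrite('pics/w2.png',b)
E
```

```text
(no output)
```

View pics/w1.png

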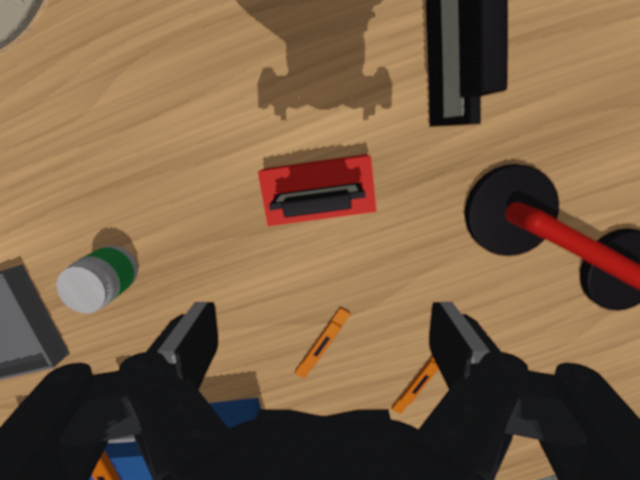

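View pics/w2.png

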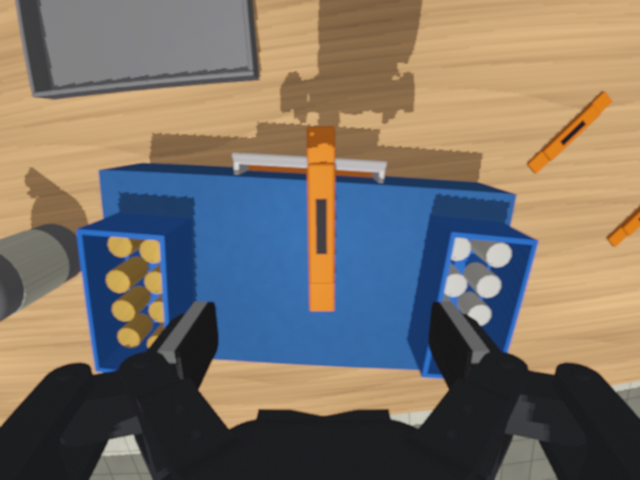

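Wrist view 1 shows the stand at (318,190), with the holder's bar at (317,205) and the bigger holder at (465,60). In view 2 the lever runs (321,128)–(322,310), the lip (233,155)–(387,168), and the tray is at the top left. Now I'll refine by casting rays.

```bash
python3 - <<'E'
from h import *
import pickle
c1,i1=pickle.load(open('w1.pkl','rb'));c2,i2=pickle.load(open('w2.pkl','rb'))
def rect(n,c,ct,z):
    q=cv2.minAreaRect(onz(c,ct.reshape(-1,2),z).astype(np.float32));b=cv2.boxPoints(q);e=b[1]-b[0] if np.hypot(*(b[1]-b[0]))>np.hypot(*(b[2]-b[1])) else b[2]-b[1]
    print(n,np.round(q[0],1),np.round(q[1],1),'long axis deg',round(np.degrees(np.arctan2(e[1],e[0])),2),cv2.boundingRect(ct))
print('cam2',ray(c2,[[320,240]])[0].round(0))
for b in blobs(i2,(5,165,100),(14,255,255))[:3]: rect('lever?',c2,b,112)
for b in blobs(i1,(0,150,60),(4,255,255))[:3]+blobs(i1,(174,150,60),(180,255,255))[:3]: rect('red',c1,b,40)
# lip
h=cv2.cvtColor(i2,cv2.COLOR_RGB2HSV)
for u in (260,350): print(u,[tuple(int(t) for t in h[v,u]) for v in range(150,204,2)])
m=((h[:,:,1]<50)&(h[:,:,2]>140)).astype(np.uint8);m[:140]=0;m[195:]=0;m[:,:225]=0;m[:,395:]=0
pts=[]
for u in list(range(240,302))+list(range(342,382)):
    v=np.flatnonzero(m[:,u])
    if len(v): pts.append((u,v[0]-.5,v[-1]+.5))
pts=np.array(pts);
for k,z in((1,92),(2,85)):
    l=np.polyfit(pts[:,0],pts[:,k],1);U=np.array([240,380.]);W=onz(c2,np.c_[U,np.polyval(l,U)],z);d=W[1]-W[0];print('lip row',k,np.polyval(l,U).round(1),W.round(1).tolist(),'rackyaw',np.degrees(np.arctan2(-d[0],d[1])).round(2))
g=np.flatnonzero(m.any(0));print('lip cols',g[0],g[-1])
# holder bar in w1: dark
print('bar z118 corners',onz(c1,[[282,202],[350,195],[352,209],[285,217]],118).round(1).tolist())
print('standtop',onz(c1,[[260,171],[370,156],[376,210],[268,225]],40).round(1).tolist())
print('tray',onz(c2,[[33,96],[257,77]],35).round(1).tolist())
cv2.imwrite('pics/c.png',np.hstack([cv2.resize(i1[140:240,240:395],None,fx=2.5,fy=2.5,interpolation=2),cv2.resize(i2[130:230,225:395],None,fx=2.35,fy=2.5,interpolation=2)])[:,:,::-1])
E
```

```text
cam2 [558. -57. 422.]
lever? [635.7 -68.5] [10.8 50.9] long axis deg -6.57 (315, 198, 13, 57)
lever? [563.5 -59.6] [23.4 25. ] long axis deg -7.36 (307, 126, 29, 32)
lever? [578.2 154.1] [ 6.1 26.7] long axis deg -51.18 (560, 120, 26, 26)
red [385.8 288.4] [117.9  60.7] long axis deg 78.84 (259, 155, 117, 71)
red [542.7 555.2] [210.6  27.4] long axis deg 45.63 (506, 202, 134, 88)
260 [(16, 117, 139), (15, 106, 140), (11, 28, 157), (173, 6, 182), (0, 5, 190), (0, 4, 187), (0, 4, 190), (7, 24, 190), (11, 145, 158), (14, 221, 151), (7, 143, 123), (112, 124, 82), (107, 174, 85), (107, 174, 97), (106, 173, 152), (106, 172, 169), (106, 170, 169), (106, 170, 169), (106, 169, 169), (106, 170, 170), (106, 170, 171), (106, 170, 171), (106, 170, 171), (106, 170, 171), (106, 170, 171), (106, 171, 172), (106, 171, 172)]
350 [(16, 118, 132), (16, 117, 131), (16, 118, 132), (16, 117, 139), (14, 78, 144), (5, 9, 170), (174, 7, 190), (0, 5, 190), (173, 5, 189), (0, 6, 197), (7, 40, 183), (13, 195, 152), (13, 211, 149), (172, 92, 100), (107, 167, 87), (108, 174, 88), (107, 176, 119), (106, 170, 170), (106, 168, 173), (106, 169, 172), (106, 169, 172), (106, 169, 172), (106, 169, 173), (106, 168, 173), (106, 169, 173), (106, 169, 172), (106, 169, 172)]
lip row 1 [152.1 160.5] [[564.2, -132.6], [586.3, -9.5]] rackyaw -10.16
lip row 2 [163.4 172.9] [[574.4, -136.0], [598.1, -9.3]] rackyaw -10.61
lip cols 232 386
bar z118 corners [[374.4, 261.7], [387.6, 318.4], [399.6, 316.3], [387.5, 259.5]]
standtop [[346.8, 238.4], [369.6, 351.8], [426.3, 341.2], [403.9, 225.1]]
tray [[477.4, -356.2], [494.8, -116.3]]
```

View pics/c.png

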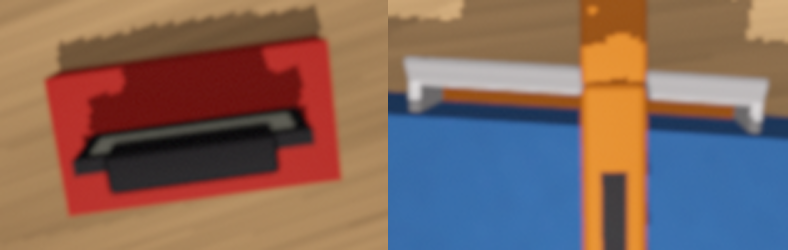

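```bash
python3 - <<'E'
from h import *
import pickle
c1,i1=pickle.load(open('w1.pkl','rb'));c2,i2=pickle.load(open('w2.pkl','rb'))
c0=viewer.get_calibration('scene');i0=cv2.imread('pics/scene0.png')[:,:,::-1].copy()
def big(im,lo,hi,roi):
    x0,y0,x1,y1=roi;h=cv2.cvtColor(im,cv2.COLOR_RGB2HSV);m=cv2.inRange(h,np.array(lo),np.array(hi));k=np.zeros_like(m);k[y0:y1,x0:x1]=m[y0:y1,x0:x1]
    k=cv2.morphologyEx(k,cv2.MORPH_CLOSE,np.ones((5,5)))
    return max(cv2.findContours(k,0,cv2.CHAIN_APPROX_NONE)[0],key=cv2.contourArea)
def rect(n,c,ct,z):
    q=cv2.minAreaRect(onz(c,ct.reshape(-1,2),z).astype(np.float32));b=cv2.boxPoints(q);print(n,np.round(q[0],1),np.round(q[1],1),b.round(0).tolist())
O=((5,130,100),(20,255,255))
rect('lever scene',c0,big(i0,*O,(240,230,295,310)),112)
rect('lever wrist',c2,big(i2,(5,150,100),(20,255,255),(303,115,340,320)),112)
for (z,n) in ((10,'small1'),):
    rect('s1 scene',c0,big(i0,*O,(370,275,425,310)),9); rect('s1 w1',c1,big(i1,(5,165,100),(14,255,255),(285,300,355,385)),9)
    rect('s1 w2',c2,big(i2,(5,165,100),(14,255,255),(520,85,615,180)),9)
# triangulate tray corner etc: lever ends scene/wrist
T=lambda c,z:px(c,[[401,14,75],[423,-231,0]])
R=r.read_state();print(R['eef_pos'],R['tcp_rot'])
E
```

```text
lever scene [642.3 -67.4] [ 25.2 169.8] [[557.0, -70.0], [725.0, -89.0], [728.0, -64.0], [559.0, -45.0]]
lever wrist [633.3 -67.9] [ 30.5 165.4] [[549.0, -73.0], [714.0, -93.0], [717.0, -62.0], [553.0, -43.0]]
s1 scene [590.8 223.1] [ 18.9 118. ] [[546.0, 262.0], [621.0, 172.0], [636.0, 184.0], [560.0, 275.0]]
s1 w1 [581.5 225.2] [ 18. 117.] [[537.0, 265.0], [612.0, 174.0], [626.0, 186.0], [551.0, 276.0]]
s1 w2 [584.8 220.4] [ 18.4 116. ] [[541.0, 260.0], [614.0, 170.0], [629.0, 181.0], [555.0, 271.0]]
[630.16341663 -63.38259133 299.12959649] [ 1.79976296e+02 -1.06353250e-01  1.73438519e+02]
```

```bash
python3 - <<'E'
from h import *
c0=viewer.get_calibration('side');i0=viewer.capture('side');cv2.imwrite('pics/side1.png',i0[:,:,::-1])
def rect(n,c,ct,z):
    q=cv2.minAreaRect(onz(c,ct.reshape(-1,2),z).astype(np.float32));b=cv2.boxPoints(q);print(n,np.round(q[0],1),np.round(q[1],1),cv2.boundingRect(ct))
for b in blobs(i0,(5,150,100),(16,255,255))[:8]: rect('z9',c0,b,9);rect('   z112',c0,b,112)
for b in blobs(i0,(0,150,60),(4,255,255))[:3]: rect('red z40',c0,b,40)
sc=viewer.capture('scene');cv2.imwrite('pics/scene1.png',sc[:,:,::-1])
E
```

```text
z9 [ 102.2 -879.9] [172.  245.3] (580, 137, 60, 46)
   z112 [  76.4 -675.5] [152.5 217.6] (580, 137, 60, 46)
z9 [ 724.  -185.9] [ 37.4 194.1] (288, 186, 53, 29)
   z112 [627.9 -60. ] [ 33.1 172.1] (288, 186, 53, 29)
z9 [ 459.5 -879.8] [ 63.6 242.6] (487, 114, 21, 34)
   z112 [ 393.3 -675.4] [ 56.4 215.2] (487, 114, 21, 34)
z9 [580.9 229.9] [ 17.1 120.4] (253, 284, 9, 37)
   z112 [501.  308.8] [ 15.1 106.8] (253, 284, 9, 37)
z9 [683.2 336.5] [ 17.8 119.5] (185, 293, 12, 38)
   z112 [591.7 403.3] [ 15.8 106. ] (185, 293, 12, 38)
red z40 [554.2 561.7] [213.   61.1] (89, 377, 119, 43)
red z40 [376.3 297.9] [127.4  82.5] (278, 326, 62, 53)
```

View pics/side1.png

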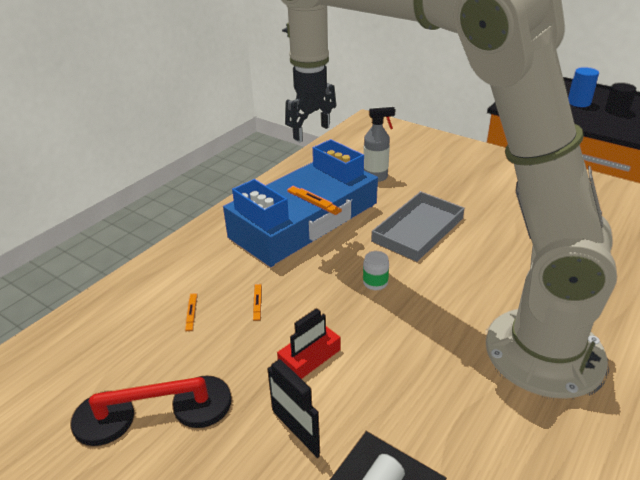

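The side camera agrees with the wrist camera in x, and the scene camera reads about +9 mm in x, so I'll use the wrist values. The side view shows the lever still on the rack at (315,200) with the front clear. Next I'll lower onto the lever with the jaws half shut.

Request:
{"fn": "move_arm", "kwargs": {"increments": [[0.6,0.3,-0.3,-3,0,0,0],[0.6,0,0,-3,0,0,0],[0.6,0,0,-3,0,0,0],[0.6,0,0,-3,0,0,0],[0.6,0,0,-2,0,0,0],[0.6,0,0,-1.5,0,0,0],[0.6,0,0,-1,0,0,0],[0.6,0,0,-0.9,0,0,0],[0.6,0,0,0,0,0,0],[0.6,0,0,0,0,0,0]], "squeeze": 40}}

```text
time: 3.35
eef_pos: [633.2, -67.2, 126.7]
tcp_rot: [180.0, 0.0, 173.4]
wrist_force: [0.2, -0.3, 0.3]
width: 50.9
grip_force: 0.0
```

```bash
python3 - <<'E'
from h import *
import pickle
c=viewer.get_calibration('wrist');i=viewer.capture('wrist');s=r.read_state();print(s['eef_pos'],s['wrist_force'],s['width'])
h=cv2.cvtColor(i,cv2.COLOR_RGB2HSV);m=cv2.inRange(h,np.array((5,150,90)),np.array((20,255,255)))
cs=max(cv2.findContours(m,0,cv2.CHAIN_APPROX_NONE)[0],key=cv2.contourArea);q=cv2.minAreaRect(onz(c,cs.reshape(-1,2),113).astype(np.float32));print(cv2.boundingRect(cs),cv2.boxPoints(q).round(0).tolist())
pickle.dump((c,i),open('w3.pkl','wb'));cv2.imwrite('pics/w3.png',i[:,:,::-1])
E
```

```text
[633.55555703 -67.52397994 127.3322761 ] [-0.2363285  -0.54649573  0.12369269] 50.93670071525555
(189, 107, 223, 310) [[543.0, -40.0], [563.0, -116.0], [690.0, -83.0], [671.0, -8.0]]
```

View pics/w3.png

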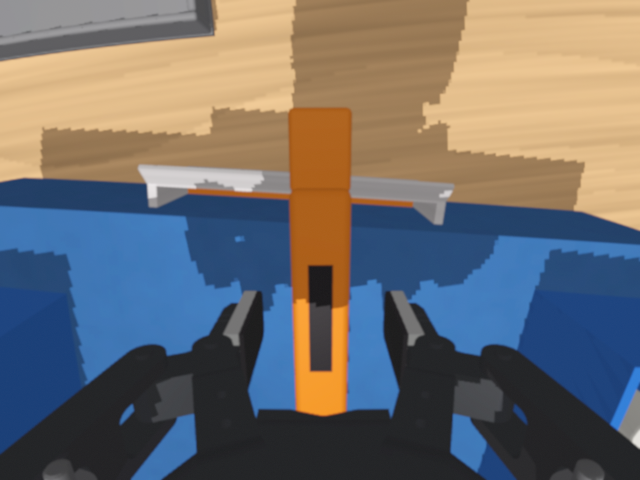

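The wrist view shows the lever at (320,260) centred between the fingers at (243,320) and (403,320). The lip runs (140,166)–(453,186). I'll grip and lift.

Request:
{"fn": "move_arm", "kwargs": {"increments": [[0.6,0,0,-0.3,0,0,0],[0.1,0,0,0,0,0,0],[0,0,0,0,0,0,0],[0,0,0,0,0,0,0],[0,0,0,0,0,0,0],[0,0,0,0,0,0,0],[0,0,0,0.5,0,0,0],[0,0,0,1,0,0,0]], "squeeze": 40}}

```text
time: 4.07
eef_pos: [631.9, -67.6, 137.1]
tcp_rot: [-180.0, -0.2, 173.4]
wrist_force: [0.0, -0.3, -1.3]
width: 22.9
grip_force: 39.6
```

```bash
python3 - <<'E'
from h import *
import pickle
c2,i2=pickle.load(open('w3.pkl','rb'))
print('lip top ends z92',onz(c2,[[140,165.5],[453,185.5]],92).round(1).tolist())
# fit lip top edge
h=cv2.cvtColor(i2,cv2.COLOR_RGB2HSV);m=((h[:,:,1]<40)&(h[:,:,2]>120))
P=[]
for u in list(range(150,285))+list(range(356,445)):
    v=np.flatnonzero(m[150:215,u])
    if len(v):P.append((u,v[0]+149.5))
P=np.array(P);l=np.polyfit(P[:,0],P[:,1],1);res=P[:,1]-np.polyval(l,P[:,0]);P=P[abs(res)<1.5];l=np.polyfit(P[:,0],P[:,1],1);W=onz(c2,[[140,np.polyval(l,140)],[453,np.polyval(l,453)]],92);d=W[1]-W[0];print(len(P),W.round(1),np.hypot(*d),np.degrees(np.arctan2(-d[0],d[1])))
# deck front edge: dark->bright blue
Q=[]
for u in list(range(20,140,3))+list(range(460,600,3)):
    col=h[170:260,u,2].astype(int);hu=h[170:260,u,0];b=np.flatnonzero((col>150)&(hu>100)&(hu<115));
    if len(b):Q.append((u,b[0]+169.5))
Q=np.array(Q);l=np.polyfit(Q[:,0],Q[:,1],1);res=Q[:,1]-np.polyval(l,Q[:,0]);Q=Q[abs(res)<4];l=np.polyfit(Q[:,0],Q[:,1],1);W=onz(c2,[[140,np.polyval(l,140)],[453,np.polyval(l,453)]],100);d=W[1]-W[0];print('deck edge',len(Q),W.round(1),np.degrees(np.arctan2(-d[0],d[1])))
# tray corner (outer top rim)
print(onz(c2,[[213,33]],35).round(0))
E
```

```text
lip top ends z92 [[564.0, -139.9], [588.6, -5.0]]
224 [[ 563.  -139.6]
 [ 587.3   -5. ]] 136.87659233075837 -10.243456745813349
deck edge 75 [[ 583.8 -140.9]
 [ 607.7   -8.1]] -10.188905291917633
[[ 500. -112.]]
```

Request:
{"fn": "move_arm", "kwargs": {"increments": [[0,0,0,3,0,0,0],[0,0,0,3,0,0,0],[0,-0.5,0,3,0,0,0],[0,-1.6,-1.3,0,0,0,-0.117],[0,-1.6,-1.3,0,0,0,-0.117],[0,-1.6,-1.3,0,0,0,-0.117],[0,-1.6,-1.3,0,0,0,-0.117],[0,-1.6,-1.3,0,0,0,-0.117],[0,-1.6,-1.3,0,0,0,-0.117],[0,-1.6,-1.3,0,0,0,-0.117],[0,-1.6,-1.3,0,0,0,-0.117],[0,-1.6,-1.3,0,0,0,-0.117],[0,-1.6,-1.3,0,0,0,-0.117],[0,-1.6,-1.3,0,0,0,-0.117],[0,-1.6,-1.3,0,0,0,-0.117],[0,-2,-0.7,0,0,0,-0.117],[0,0,0,0,0,0,0],[0,0,0,0,0,0,0],[0,0,0,0,0,0,0]]}}

```text
time: 5.65
eef_pos: [416.5, -230.5, 228.8]
tcp_rot: [179.9, -0.0, 86.3]
wrist_force: [-1.1, -0.0, -1.2]
width: 22.7
grip_force: 39.6
```

```bash
python3 - <<'E'
from h import *
c=viewer.get_calibration('wrist');i=viewer.capture('wrist');s=r.read_state();print(s['eef_pos'],s['tcp_rot'],s['width'],s['grip_force'])
cv2.imwrite('pics/w4.png',i[:,:,::-1])
E
```

```text
[ 416.69940905 -230.29017805  228.6577328 ] [ 1.79964585e+02 -1.89427620e-02  8.63652456e+01] 22.722535906329405 39.58582162857056
```

View pics/w4.png

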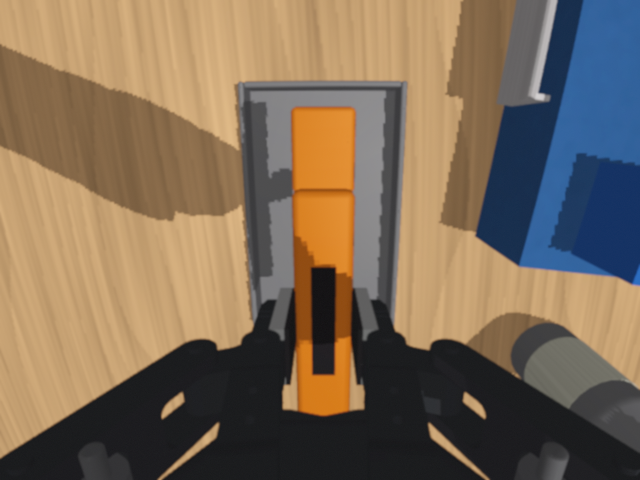

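The view shows the lever centred over the tray (rim (240,83)–(405,83), lever at 323). I'll lower and release.

Request:
{"fn": "move_arm", "kwargs": {"increments": [[0,0,0,-3.5,0,0,0],[0,0,0,-3.5,0,0,0],[0,0,0,-3.5,0,0,0],[0,0,0,-3.5,0,0,0],[0,0,0,-2.5,0,0,0],[0,0,0,-1.5,0,0,0],[0,0,0,-1,0,0,0],[0,0,0,-0.5,0,0,0],[0,0,0,-0.3,0,0,0],[0,0,0,0,0,0,0],[0,0,0,0,0,0,0]]}}

```text
time: 6.62
eef_pos: [416.8, -231.1, 31.1]
tcp_rot: [179.9, 0.0, 86.2]
wrist_force: [0.7, 0.2, -1.2]
width: 22.7
grip_force: 39.6
```

Request:
{"fn": "move_arm", "kwargs": {"increments": [[0,0,0,-0.15,0,0,0],[0,0,0,0,0,0,0],[0.45,0,0,0,0,0,0],[0.45,0,0,0,0,0,0],[0.45,0,0,0,0,0,0],[0.45,0,0,0.5,0,0,0],[0.45,0,0,3,0,0,0],[0.45,0,0,4,0,0,0],[0.45,0,0,4,0,0,0],[0.45,0,0,4,0,0,0],[0.45,0,0,4,0,0,0],[0.45,0,0,2,0,0,0],[0.7,0,0,0,0,0,0]]}}

```text
time: 7.7
eef_pos: [417.9, -232.3, 249.0]
tcp_rot: [179.5, 0.0, 86.2]
wrist_force: [1.0, -1.6, 0.1]
width: 49.3
grip_force: 0.0
```

```bash
python3 - <<'E'
from h import *
c=viewer.get_calibration('wrist');i=viewer.capture('wrist');s=r.read_state();print(s['eef_pos'],s['tcp_rot'],s['width'])
h=cv2.cvtColor(i,cv2.COLOR_RGB2HSV);m=cv2.inRange(h,np.array((5,150,90)),np.array((14,255,255)))
cs=max(cv2.findContours(m,0,cv2.CHAIN_APPROX_NONE)[0],key=cv2.contourArea);q=cv2.minAreaRect(onz(c,cs.reshape(-1,2),17).astype(np.float32));print(cv2.boundingRect(cs),cv2.boxPoints(q).round(0).tolist())
cv2.imwrite('pics/w5.png',i[:,:,::-1])
E
```

```text
[ 417.12502362 -231.63706407  246.51079188] [ 1.79689181e+02 -3.46444626e-03  8.62138150e+01] 56.63808184598563
(314, 185, 12, 51) [[408.0, -259.0], [419.0, -260.0], [423.0, -210.0], [412.0, -209.0]]
```

Request:
{"fn": "move_arm", "kwargs": {"increments": [[0.7,0.8,3.5,0,0,0,0],[0.7,0.8,3.5,0,0,0,0],[0.7,0.8,3.5,0,0,0,0],[0.7,0.8,3.5,0,0,0,0],[0.7,0.8,3.5,0,0,0,0],[0.7,0,3.5,0,0,0,0],[0.7,0,3.5,0,0,0,0],[0.7,0,3.5,0,0,0,0],[0.7,0,3.5,0,0,0,0],[0.7,-1.1,3.5,0,0,0,-0.03],[0.7,-1.2,3.5,0,0,0,-0.03],[0.7,-1.2,3.5,0,0,0,-0.03],[0.7,-1.2,3.5,0,0,0,-0.03],[0.7,-1.2,3.5,0,0,0,-0.01],[0.7,-1.2,3,0,0,0,0],[0.7,0,0,0,0,0,0],[0.7,0,0,0,0,0,0],[0.7,0,0,0,0,0,0]]}}

```text
time: 9.25
eef_pos: [384.9, 288.2, 242.8]
tcp_rot: [-180.0, 0.1, 78.8]
wrist_force: [-0.6, -0.4, -0.5]
width: 59.4
grip_force: 0.0
```

```bash
python3 - <<'E'
from h import *
import pickle
c=viewer.get_calibration('wrist');i=viewer.capture('wrist');s=r.read_state();print(s['eef_pos'],s['tcp_rot'],s['width'])
pickle.dump((c,i),open('w6.pkl','wb'))
for b in blobs(i,(0,150,60),(4,255,255))[:2]:
    q=cv2.minAreaRect(onz(c,b.reshape(-1,2),40).astype(np.float32));print(cv2.boundingRect(b),q,cv2.boxPoints(q).round(0).tolist())
cv2.imwrite('pics/w6.png',np.vstack([i[:400,100:560]])[:,:,::-1])
E
```

```text
[385.36142216 287.71672557 243.10349133] [-1.79971461e+02  8.11559028e-02  7.86709001e+01] 59.897330030337706
(294, 147, 67, 128) ((387.63372802734375, 288.2459411621094), (118.96981811523438, 58.82676696777344), 78.7197036743164) [[347.0, 236.0], [405.0, 224.0], [428.0, 341.0], [370.0, 352.0]]
```

View pics/w6.png

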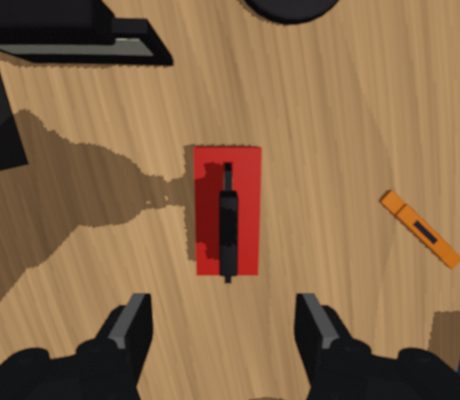

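The view shows the stand at full-frame (327,210), the bar at about (328,235), and the fingers straddling it, slightly to its left. I'll compute the offset.

```bash
python3 - <<'E'
from h import *
import pickle
c,i=pickle.load(open('w6.pkl','rb'))
g=i.max(2);L=[]
for v in range(200,270,5):
    u=np.flatnonzero(g[v,310:350]<70)+310
    L.append((v,u[0],u[-1]))
print(L)
L=np.array(L)
for k in(1,2): print(onz(c,np.c_[L[:,k]+(-.5 if k==1 else .5),L[:,0]],118)[[0,-1]].round(1).tolist())
print(onz(c,[[328,192],[328.5,277]],118).round(1).tolist())
E
```

```text
[(200, np.int64(319), np.int64(337)), (205, np.int64(319), np.int64(336)), (210, np.int64(319), np.int64(336)), (215, np.int64(319), np.int64(336)), (220, np.int64(319), np.int64(336)), (225, np.int64(319), np.int64(336)), (230, np.int64(319), np.int64(336)), (235, np.int64(319), np.int64(336)), (240, np.int64(319), np.int64(336)), (245, np.int64(319), np.int64(336)), (250, np.int64(319), np.int64(336)), (255, np.int64(319), np.int64(336)), (260, np.int64(320), np.int64(336)), (265, np.int64(320), np.int64(336))]
[[386.4, 315.8], [377.6, 268.8]]
[[399.2, 313.2], [389.7, 266.4]]
[[393.9, 319.9], [382.2, 258.3]]
```

Request:
{"fn": "move_arm", "kwargs": {"increments": [[0.7,0.3,0.1,-3,0,0,0],[0.7,0,0,-3,0,0,0],[0.7,0,0,-3,0,0,0],[0.7,0,0,-2,0,0,0],[0.7,0,0,-1.5,0,0,0],[0.7,0,0,-1,0,0,0],[0.7,0,0,-0.4,0,0,0],[0.3,0,0,0,0,0,0],[0,0,0,0,0,0,0],[0,0,0,0,0,0,0],[0,0,0,0,0,0,0],[0,0,0,0,0,0,0],[0,0,0,0,0,0,0],[0,0,0,0,0,0,0]], "squeeze": 60}}

```text
time: 10.47
eef_pos: [388.7, 290.7, 106.0]
tcp_rot: [179.9, -0.1, 78.8]
wrist_force: [-0.8, -1.5, 7.8]
width: 13.0
grip_force: 59.0
```

Request:
{"fn": "move_arm", "kwargs": {"increments": [[0,0,0,1,0,0,0],[0,0,0,2,0,0,0],[0,0,0,2.5,0,0,0],[0,0,0,2.5,0,0,0],[0,0,0,2.5,0,0,0],[0,0,0,2.5,0,0,0],[0,0,0,0,0,0,0],[0,0,0,0,0,0,0]]}}

```text
time: 11.13
eef_pos: [388.5, 290.6, 236.7]
tcp_rot: [179.9, -0.2, 78.8]
wrist_force: [1.1, -0.4, -1.2]
width: 13.4
grip_force: 59.2
```

```bash
python3 - <<'E'
from h import *
s=r.read_state();print(s['eef_pos'],s['tcp_rot'],s['width'],s['grip_force'],s['wrist_force'],s['torque'])
i=viewer.capture('side');cv2.imwrite('pics/s2.png',cv2.resize(i[180:430,150:480],None,fx=2,fy=2)[:,:,::-1])
E
```

```text
[388.54648726 290.5849058  236.73034456] [ 1.79905984e+02 -1.76873218e-01  7.87733923e+01] 13.360102862830411 59.152212738990784 [ 1.07468047 -0.3599932  -1.18504069] [-0.03887314 -0.00761382 -0.06881731]
```

View pics/s2.png

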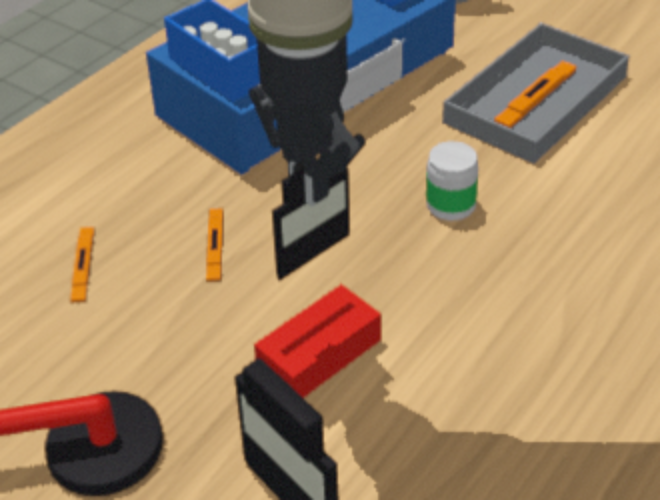

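The side crop shows the holder hanging upright in the jaws at (312,220), the stand empty, and the lever flat in the tray at (538,95). Now I'll move over to the slot.

Request:
{"fn": "move_arm", "kwargs": {"increments": [[0,0.7,-1.3,0,0,0,0],[0,1.44,-2.6,0,0,0,0],[0,1.44,-2.6,0,0,0,0],[0,1.44,-2.6,0,0,0,0.017],[0,1.44,-2.6,0,0,0,0],[0,1.44,-2.6,0,0,0,0],[0,1.44,-2.6,0,0,0,0],[0,1.44,-2.6,0,0,0,0],[0,1.44,-2.6,0,0,0,0],[0,1.44,-2.6,0,0,0,0],[0,1.44,-2.6,0,0,0,0],[0,1.44,-2.6,0,0,0,0],[0,1.44,-2.6,0,0,0,0],[0,1.44,-2.6,0,0,0,0],[0,0.7,-1.3,0,0,0,0],[0,0,0,-1,0,0,0],[0,0,0,-1,0,0,0],[0,0,0,0,0,0,0],[0,0,0,0,0,0,0]]}}

```text
time: 12.77
eef_pos: [588.1, -72.0, 213.1]
tcp_rot: [-179.8, -0.0, 79.9]
wrist_force: [-0.5, -0.4, -0.6]
width: 12.9
grip_force: 59.1
```

```bash
cat > m.py <<'E'
from h import *
import pickle
c=viewer.get_calibration('wrist');i=viewer.capture('wrist');s=r.read_state();print(s['eef_pos'].round(1),s['tcp_rot'].round(2),s['width'],s['wrist_force'].round(1))
pickle.dump((c,i),open('w7.pkl','wb'))
S=np.array([590,-74.]);a=np.radians(-10.2);X=np.array([np.cos(a),np.sin(a)]);Y=np.array([-np.sin(a),np.cos(a)])
h=cv2.cvtColor(i,cv2.COLOR_RGB2HSV).astype(int)
# walk along rack x at z=92 & z=100 for several y, report HSV class
def cls(p):
    H,Sa,V=p
    if V<45: return 'k'
    if 98<H<120 and Sa>110: return 'B' if V>125 else 'b'
    if Sa<45: return 'g' if V>100 else 'd'
    if H<15 and Sa>130: return 'o'
    return 'w'
for y in (50,54,58,62,75,85):
    for z in ((92,) if y<70 else (100,)):
        xs=np.arange(-26,16,1.);P=np.c_[S+xs[:,None]*X+y*Y,np.full(len(xs),z)];u=px(c,P).round().astype(int)
        print(y,z,u[0],u[-1],''.join(cls(h[v,q]) if 0<=v<480 and 0<=q<640 else '-' for q,v in u),'x=0 at idx 26')
E
python3 m.py
```

```text
[588.6 -72.2 214. ] [-1.7989e+02 -3.0000e-02  7.9870e+01] 13.046472783115323 [-0.5  0.3 -0.6]
50 92 [289 170] [351 170] wwwwwwwwwwwwgggggggggggwoooooowbBBBBBBBBBB x=0 at idx 26
54 92 [289 164] [351 164] wwwwwwwwwwwwgggggggggggwoooooowbBBBBBBBBBB x=0 at idx 26
58 92 [289 158] [351 158] wwwwwwwwwwwwgggggggggggwoooooowbBBBBBBBBBB x=0 at idx 26
62 92 [289 152] [351 152] wwwwwwwwwwwwgggggggggggwoooooowbBBBBBBBBBB x=0 at idx 26
75 100 [287 131] [352 131] wwwwwwwwwwwwwwwwwwwwwwwwwwwwwwdBBBBBBBBBBB x=0 at idx 26
85 100 [287 115] [353 115] wwwwwwwwwwwwwwwwwwwwwwwwwwwwwwdBBBBBBBBBBB x=0 at idx 26
```

```bash
python3 - <<'E'
from h import *
import pickle
c,i=pickle.load(open('w7.pkl','rb'))
T=np.array([588.4,-72.1]);a=np.radians(-10.2);X=np.array([np.cos(a),np.sin(a)]);Y=np.array([-np.sin(a),np.cos(a)])
g=i.max(2).astype(int);sat=g-i.min(2)
for z in (117,120,125,135,150):
    P=np.c_[T+np.arange(-12,13)[:,None]*X+45*Y,np.full(25,z)];u=px(c,P).round().astype(int)
    print(z,u[12],' '.join(str(g[v,q]) for q,v in u))
print([ (v,' '.join(str(g[v,q]) for q in range(300,346,2))) for v in range(170,300,10)])
E
```

```text
117 [325 180] 144 143 141 141 143 172 192 209 212 216 195 163 165 167 166 167 166 137 102 149 184 185 185 185 185
120 [325 181] 146 142 140 140 148 186 199 209 212 216 196 163 166 167 167 167 166 137 116 149 184 185 185 185 185
125 [326 182] 147 143 140 140 152 174 203 209 212 215 195 162 167 167 167 167 166 136 115 175 184 185 186 185 185
135 [326 184] 149 145 140 140 142 179 207 209 208 190 156 126 147 160 166 166 159 100 117 176 186 185 185 185 185
150 [326 188] 151 150 146 141 140 143 183 205 155 38 22 23 29 108 162 165 159 101 152 185 185 184 184 185 185
[(170, '151 148 145 157 187 208 210 209 209 210 216 197 163 167 167 167 167 140 115 173 185 185 186'), (180, '152 150 147 144 140 140 143 172 205 210 216 195 163 166 167 167 166 137 116 174 185 185 185'), (190, '153 152 150 146 141 140 142 175 202 138 30 22 22 26 95 160 166 135 118 177 186 185 184'), (200, '154 153 152 148 140 140 146 187 182 73 23 24 24 25 48 138 164 131 120 177 184 184 184'), (210, '155 154 153 150 141 140 141 136 85 24 24 23 25 24 26 100 159 128 122 176 182 182 182'), (220, '157 155 154 152 142 139 142 135 79 52 53 53 54 54 54 90 155 123 126 176 181 181 181'), (230, '155 157 155 153 141 138 141 138 89 52 52 53 54 53 55 101 157 120 130 178 182 182 182'), (240, '149 155 157 153 142 137 141 137 87 51 51 52 52 52 54 106 157 115 135 179 182 182 183'), (250, '153 150 155 144 69 23 25 26 40 46 44 38 35 35 31 36 26 23 25 72 157 180 181'), (260, '157 153 135 59 23 23 24 25 23 24 23 23 24 24 24 24 24 23 25 24 74 164 181'), (270, '159 153 85 24 25 24 23 23 23 24 25 24 21 24 23 23 24 23 24 25 29 103 174'), (280, '181 132 38 27 27 27 28 26 27 29 27 30 43 48 47 48 49 48 48 49 45 51 144'), (290, '111 92 34 26 27 27 26 26 26 27 25 27 27 40 42 36 42 49 50 49 45 43 91')]
```

Request:
{"fn": "move_arm", "kwargs": {"increments": [[0,0.28,-0.21,0,0,0,0],[0,0,0,0,0,0,0],[0,0,0,-0.5,0,0,0],[0,0,0,-0.5,0,0,0],[0,0,0,-0.3,0,0,0],[0,0,0,0,0,0,0],[0,0,0,0,0,0,0],[0,0,0,0,0,0,0]]}}

```text
time: 13.48
eef_pos: [592.0, -76.0, 201.8]
tcp_rot: [-180.0, -0.0, 79.7]
wrist_force: [0.7, -1.0, -0.7]
width: 13.2
grip_force: 59.1
```

```bash
cat >> m.py <<'E'
g=i.max(2).astype(int)
for v in (170,175,180,185,190,195,200,205,210): 
    d=np.flatnonzero((g[v,300:350]<45))+300;print(v,d[[0,-1]] if len(d) else None,end=' ')
E
python3 m.py
```

```text
[592.1 -76.  201.9] [179.99  -0.    79.74] 12.920295417116126 [-0.3  1.  -0.2]
50 92 [279 167] [344 167] wwwwwwwwwwwwgggggggggggwoooooowgBBBBBBBBBB x=0 at idx 26
54 92 [279 160] [344 160] wwwwwwwwwwwwgggggggggggwoooooowgBBBBBBBBBB x=0 at idx 26
58 92 [279 154] [344 154] wwwwwwwwwwwggggggggggggwoooooowgBBBBBBBBBB x=0 at idx 26
62 92 [279 147] [344 147] wwwwwwwwwwwwgggggggggggwoooooowgBBBBBBBBBB x=0 at idx 26
75 100 [277 126] [345 125] wwwwwwwwwwwwwwwwwwwwwwwwwwwwwwwBBBBBBBBBBB x=0 at idx 26
85 100 [276 108] [346 108] wwwwwwwwwwwwwwwwwwwwwwwwwwwwwwwBBBBBBBBBBB x=0 at idx 26
170 None 175 None 180 None 185 None 190 [320 327] 195 [319 327] 200 [319 327] 205 [318 328] 210 [317 328]
```

Request:
{"fn": "move_arm", "kwargs": {"increments": [[0,-0.17,0.03,0,0,0,0],[0,0,0,0,0,0,0],[0,0,0,0,0,0,0],[0,0,0,0,0,0,0],[0,0,0,0,0,0,0]]}}

```text
time: 13.95
eef_pos: [590.3, -75.7, 201.8]
tcp_rot: [180.0, -0.0, 79.7]
wrist_force: [0.5, 0.5, -0.5]
width: 12.9
grip_force: 59.1
```

```bash
python3 m.py
```

```text
[590.3 -75.6 201.8] [180.    -0.    79.75] 13.387953727064998 [ 0.7 -0.1 -0.9]
50 92 [282 167] [347 167] wwwwwwwwwwwwggggggggggggoooooowwBBBBBBBBBB x=0 at idx 26
54 92 [282 160] [347 160] wwwwwwwwwwwwgggggggggggwoooooowwBBBBBBBBBB x=0 at idx 26
58 92 [282 154] [347 154] wwwwwwwwwwwwgggggggggggwoooooowwBBBBBBBBBB x=0 at idx 26
62 92 [282 147] [347 147] wwwwwwwwwwwwgggggggggggwoooooowwBBBBBBBBBB x=0 at idx 26
75 100 [279 126] [348 126] wwwwwwwwwwwwwwwwwwwwwwwwwwwwwwgBBBBBBBBBBB x=0 at idx 26
85 100 [279 108] [349 108] wwwwwwwwwwwwwwwwwwwwwwwwwwwwwwgBBBBBBBBBBB x=0 at idx 26
170 None 175 None 180 None 185 None 190 [319 326] 195 [319 327] 200 [319 328] 205 [318 329] 210 [318 329]
```

Request:
{"fn": "move_arm", "kwargs": {"increments": [[0,0,0,-0.4,0,0,0],[0,0,0,-0.4,0,0,0],[0,0,0,-0.4,0,0,0],[0,0,0,-0.4,0,0,0],[0,0,0,0,0,0,0],[0,0,0,0,0,0,0]]}}

```text
time: 14.5
eef_pos: [590.1, -75.7, 185.3]
tcp_rot: [-179.9, 0.0, 79.7]
wrist_force: [0.1, 0.4, -0.3]
width: 12.9
grip_force: 59.1
```

Request:
{"fn": "move_arm", "kwargs": {"increments": [[0,0,0,-0.4,0,0,0],[0,0,0,-0.4,0,0,0],[0,0,0,-0.4,0,0,0],[0,0,0,0,0,0,0],[0,0,0,0,0,0,0]]}}

```text
time: 14.92
eef_pos: [590.1, -75.6, 173.4]
tcp_rot: [-180.0, 0.0, 79.7]
wrist_force: [0.5, -0.1, -0.7]
width: 12.9
grip_force: 59.1
```

Request:
{"fn": "move_arm", "kwargs": {"increments": [[0,0,0,-0.4,0,0,0],[0,0,0,-0.4,0,0,0],[0,0,0,-0.4,0,0,0],[0,0,0,-0.4,0,0,0],[0,0,0,0,0,0,0],[0,0,0,0,0,0,0]]}}

```text
time: 15.42
eef_pos: [590.1, -75.6, 157.4]
tcp_rot: [-180.0, 0.0, 79.7]
wrist_force: [1.2, 0.4, -0.8]
width: 13.0
grip_force: 59.1
```

Request:
{"fn": "move_arm", "kwargs": {"increments": [[0,0,0,-0.3,0,0,0],[0,0,0,-0.3,0,0,0],[0,0,0,-0.2,0,0,0],[0,0,0,-0.2,0,0,0],[0,0,0,0,0,0,0],[0,0,0,0,0,0,0]]}}

```text
time: 15.92
eef_pos: [590.3, -75.7, 148.0]
tcp_rot: [-180.0, -0.0, 79.7]
wrist_force: [0.0, -0.9, 2.2]
width: 13.1
grip_force: 59.5
```

Request:
{"fn": "move_arm", "kwargs": {"increments": [[0,0,0,-0.2,0,0,0],[0,0,0,-0.2,0,0,0],[0,0,0,0,0,0,0],[0,0,0,0,0,0,0]]}}

```text
time: 16.25
eef_pos: [590.4, -75.7, 144.1]
tcp_rot: [180.0, -0.0, 79.7]
wrist_force: [-2.1, -0.0, 5.5]
width: 13.1
grip_force: 59.9
```

Request:
{"fn": "move_arm", "kwargs": {"increments": [[0,0,0,-0.2,0,0,0],[0,0,0,0,0,0,0],[0,0,0,0,0,0,0]]}}

```text
time: 16.5
eef_pos: [590.5, -75.8, 142.2]
tcp_rot: [180.0, -0.0, 79.7]
wrist_force: [-1.5, -0.4, 7.2]
width: 13.4
grip_force: 60.1
```

Request:
{"fn": "move_arm", "kwargs": {"increments": [[0,0,0,-0.1,0,0,0],[0,0,0,0,0,0,0],[0,0,0,0,0,0,0]]}}

```text
time: 16.75
eef_pos: [590.5, -75.7, 141.4]
tcp_rot: [180.0, -0.0, 79.7]
wrist_force: [-2.9, 0.9, 7.9]
width: 13.0
grip_force: 60.3
```

Request:
{"fn": "move_arm", "kwargs": {"increments": [[0,0,0,-0.1,0,0,0],[0,0,0,0,0,0,0],[0,0,0,0,0,0,0]]}}

```text
time: 17.0
eef_pos: [590.5, -75.8, 140.5]
tcp_rot: [180.0, -0.0, 79.7]
wrist_force: [-2.4, 0.6, 7.7]
width: 13.1
grip_force: 60.4
```

Request:
{"fn": "move_arm", "kwargs": {"increments": [[0,0,0,-0.1,0,0,0],[0,0,0,0,0,0,0],[0,0,0,0,0,0,0]]}}

```text
time: 17.25
eef_pos: [590.6, -75.8, 140.0]
tcp_rot: [179.9, -0.0, 79.7]
wrist_force: [-3.8, -0.2, 12.0]
width: 13.4
grip_force: 61.0
```

Request:
{"fn": "move_arm", "kwargs": {"increments": [[0,0,0,-0.1,0,0,0],[0,0,0,0,0,0,0],[0,0,0,0,0,0,0]]}}

```text
time: 17.5
eef_pos: [590.8, -75.9, 139.9]
tcp_rot: [179.9, -0.1, 79.7]
wrist_force: [-6.4, 0.4, 19.2]
width: 13.2
grip_force: 61.9
```

Request:
{"fn": "move_arm", "kwargs": {"increments": [[0,-0.05,0,0.03,0,0,0],[0,0,0,0,0,0,0],[0,0,0,0,0,0,0],[0,0,0,0,0,0,0],[0,0,0,0,0,0,0],[0,0,0,0,0,0,0]]}}

```text
time: 18.0
eef_pos: [590.5, -75.8, 140.0]
tcp_rot: [179.9, -0.1, 79.7]
wrist_force: [-4.6, 1.7, 15.0]
width: 12.9
grip_force: 61.4
```

```bash
python3 -c "
from bench import r,close_job
s=r.read_state();print(s['time'],s['eef_pos'],s['wrist_force'],s['grip_force']);print(close_job())"
```

```text
18.0 [590.51435876 -75.83318345 139.97652435] [-4.55701675  1.6808015  15.01914705] 61.35135054588318
the job is handed in; nothing more can be done
None
```

The lever lies flat in the grey tray, and the small label holder is pressed fully down on its strip at about 15 N and still gripped; I handed the job in at 18 s, and I viewed 11 pictures against the limit of 10.

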